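Press the chassis tray under the drag spring of the test stand

TASK

On the test stand, press the aluminium chassis tray down hard with closed fingertips so that its sprung bed sinks to the bottom, and keep it pressed while you slide it along its lane, under the drag spring, fully home against the end stop; only then let go and move clear. Do not pinch or lift the tray, do not pry the spring up, and leave everything else where it is.

Things in the scene. Friction and masses are not known exactly. Their poses are not given: they have to be found in the camera images.
- stand: Green enamelled test stand, fixed; base 220 (x) x 370 (y) x 20 mm. Origin: underside of the base, on the lane's centre line; z up, the tray slides to the stand's +y. In this frame (mm): guide rails' inner faces x = -42 and 42, tops z = 38; spring bridge y = 76 to 94, top z = 72; head with a chrome knob (not used) y = 105 to 191, up to z = 161.
- lane_stop (a point): middle of the end stop's face, across the lane at stand (0, 58, 38) mm; the stop's top is at z = 46
- tray: Aluminium chassis tray in the lane: plate 80 (x) x 130 (y) x 8 mm, about 0.2 kg, origin at the centre of its underside, axes as the stand's. 2 mm play to each rail. It lies on the sprung bed, top at z = 42 (34 when fully pressed). At the start its front edge is 6 to 26 mm short of the spring's nose; when home, its origin is at stand y = -7.
- tray_press (a point): middle of the plain area behind the tray's finger flange, on the top surface, at tray (0, -37, 8) mm: press here. The plain area runs from tray y = -65 to -14.5; there stands the upright flange, 60 wide (x), 5 thick, 14 mm high above the plate, against which the fingers may push towards +y.
- tray_front (a point): middle of the tray's front top edge: tray (0, 65, 8) mm; it is home when at stand y = 58 mm
- leaf_nose (a point): centre of the drag spring's rolled nose, 18 mm diameter, 54 mm wide across the lane; free at stand y = 20, z = 43 mm (underside z = 34). A tray not pressed runs into it and jams (over about 40 N would force it); pressed to within about 1 mm of the bottom it slips under easily. The leaf rises from the nose to its hinge under the bridge (y = 85, z = 58).
- bed (a joint): how far the sprung bed under the tray is pressed down, m: 0 up, 0.008 at the bottom stop. It starts to sink at about 4 N on the tray and reaches the bottom at about 14 N. It moves straight down without tilting, wherever the tray is pressed.
- leaf (a joint): lift of the drag spring, rad: 0 free (resting on its own stop), about 0.08 with the tray home under it and released; the nose presses down with about 3 N when free and 1 N more for each mm of lift.
- radio: bystander: yellow radio body 75 x 210 x 125 mm, origin at the centre of its underside
- speaker: bystander: nickel speaker frame, 100 x 100 mm flange, 36 mm high, origin at the centre of its underside
- dial_cover: bystander: clear acrylic dial cover 60 x 150 x 12 mm, origin at the centre of its underside
- driver: bystander: screwdriver lying along its own x
- knob_cap: bystander: black knob cap, 26 mm diameter, 16 mm high, standing on the stand's -x side ledge; origin at the centre of its underside
- coil_can: bystander: square aluminium coil can 22 x 22 x 24 mm standing on the stand's +x side ledge; origin at the centre of its underside
- parts_bin: bystander: grey divided parts bin 120 x 180 x 50 mm, origin at the centre of its underside
There are look-alikes about, which are no part of the job. Of the things like the tray, leave any that is purple or red; of the rest the smaller one is meant.

How it is judged:
By the outcome, as a careful person would: the job done as asked, in the order asked, and still so for the second after the job is handed in, with the robot touching nothing.
It also fails if it takes over 38 s, if anything falls off the work surface, if the arm or the gripper's body presses on something with over 40 N, if the wrist force passes 120 N, or if a joint passes its speed limit or range.

ROBOT

A 7-joint arm with a two-finger parallel gripper is mounted at the origin on the work surface. World frame = base frame: x ahead of the robot, y to its left, z up, the work surface at z = 0. Lengths are in mm, angles in rad, forces in N, time in s.
With the tool pointing down it reaches from about 425 to 950 mm from the base axis. Payload 4.7 kg.
Tool frame: the origin (TCP) lies at the very end of the fingers, on their centre line; the grasp point (between the pads) lies 19 mm behind it (ctrl.pinch_z is the distance from the TCP to the grasp point, in mm); z points along the fingers, y is the direction in which the jaws open and shut (so a half turn about z gives the same grasp; the last joint's range is limited). The gripper opens to 87 mm and grips with 3 to 60 N. Pads are 19 mm wide; open, the fingers measure 117 mm over their backs; the gripper's body (75 mm by 190 mm) begins 51 mm behind the grasp point.
Start: joints at [-1.352, 0.469, -0.049, 1.532, 0.024, 1.141, -0.082], TCP at [165.516, 654.411, 222.573] pointing down, gripper open.
Joint ranges: [-2.59, 2.59], [-0.33, 1.99], [-1.39, 1.29], [0.1, 2.45], [-1.04, 4.18], [0.21, 1.99], [-2.66, 2.66]. Speed limits (rad/s): [2.57, 2.57, 3.14, 3.14, 3.14, 3.14, 3.14].

INTERFACE

Orientations are given as a unit quaternion [x, y, z, w].
In Python, from rig import sense, imaging, hand_in, ctrl gives the robot as it stands.
- The arm moves only by the tool carry_out, never from a script. Its argument "motion" is text: rows parted by semicolons, each of 7 numbers parted by spaces: the shift along the tool's x, y, z scaled (see below), then the turn, a rotation vector about the tool's x, y, z scaled (see below), then the closure, from 0 (fully open) to 1 (shut). In form: tx ty tz rx ry rz hand; .... A call has 1 to 12 rows; each row shifts and turns the commanded pose from where the row before left it, along the tool's axes as they then stand; what a row does not reach is not made up. The controller multiplies each number of a shift by 0.15 m and each number of a turn by pi/4 rad. A row lasts 1/8 s, in which the tool goes at most 62.5 mm and 10.7 degrees, less where a joint would pass 70% of its speed; a pose out of reach is approached as far as the arm can. A call with a number of a shift or a turn outside -1 to 1 is refused whole. A call with a gripper value outside its range is refused whole. The fingers move at their own pace and stop on an object; "squeeze" is the grip in N (left out, the last holds). Time passes only in rows, so rows that do not move let the fingers close. It gives the time, the measured TCP pose, the force and the opening at its end, in the units of the state.
- sense(): the state, without advancing time (a new reading comes with each control period).
- imaging.read_camera(name): name is "scene" or "top"; returns (picture, depth): 384x512x3 uint8, blue, green, red; 384x512 float32, mm along the optical axis (not along the pixel's ray), 0 where there is no reading.
- imaging.camera_info(name): a dict with "fx", "fy", "cx", "cy" (pixels), "position" and "orientation" of the camera in the world. Camera axes: x right, y down, z forward; pixel columns grow to the right and rows downward; lengths in mm; the calibration is good to about 2 mm. A picture is of the moment at which its call begins. camera_info takes no time and is no camera call.
- hand_in(): hands the job in, once; it reports no verdict.
The state is a dict: "clock": time; "joint_positions": joint angles; "dq": joint speeds; "effort": joint torques, N m; "tool_pos": TCP position; "eef_rot": TCP orientation; "ft_force": force on the tool from outside, world axes, zero at the start; "ft_torque": the same for the moment, N m; "gripper_width": opening from 0.0 (shut) to 1.0 (fully open).
Only numpy, scipy, OpenCV 4.12 (cv2) and the standard library are available. Lean on these libraries where they do the work, as an engineer would, in place of code of your own. Each camera call takes 0.05 s, during which the arm holds its last target.

## Working session

There is one attempt and no reset: what is moved stays moved. The work goes in short steps, Python scripts to look and compute and a tool call to move; the robot and the scene stay as the last step left them, time stands still between calls to the robot, and variables do not carry over. Pictures are saved under pics/ and viewed, and the job is handed in when it is done.

Besides the shell and the picture viewer there is one more tool, called after "Call:" by a JSON object that holds its "api" and its "payload". carry_out: Moves the arm, as the interface text tells. Its arguments: {"type":"object","properties":{"motion":{"type":"string"},"squeeze":{"type":"number"}},"required":["motion"]}

```bash
ls; mkdir -p pics
python3 - <<'E'
from rig import sense, imaging, ctrl
import cv2, numpy as np
s=sense(); print(s)
for n in("scene","top"):
    p,d=imaging.read_camera(n); cv2.imwrite(f"pics/{n}0.png",p); np.save(f"{n}0.npy",d)
    print(n,imaging.camera_info(n))
E
```

```text
pics
{'clock': 0.0, 'joint_positions': array([-1.3519461 ,  0.46945836, -0.04858049,  1.53366393,  0.02406669,
        1.14098598, -0.08228355]), 'dq': array([ 0.0009152 ,  0.00060965,  0.00113711,  0.00074941, -0.00071969,
       -0.00138804,  0.00148745]), 'effort': array([ 3.71607421e-04, -5.07981563e+01, -8.09125789e-02, -2.36158651e+01,
       -6.14266866e-02,  3.79984046e-02,  1.86023681e-04]), 'tool_pos': array([165.37125224, 653.82688756, 221.50066305]), 'eef_rot': array([ 1.23548259e-01,  9.92338095e-01, -9.60954244e-04, -9.66086713e-05]), 'ft_force': array([-1.06741926,  0.23597224, -0.50628818]), 'ft_torque': array([-0.01067414, -0.02947915, -0.01143859]), 'gripper_width': 1.0017900549000103}
scene {'fx': 422.7729742341272, 'fy': 422.7729742341272, 'cx': 257.3829955003932, 'cy': 191.27364380839194, 'position': array([1098.27346742,  424.80285745, 1129.49443792]), 'orientation': array([ 0.41753893,  0.86373789, -0.25318369, -0.12456369])}
top {'fx': 362.12103238572143, 'fy': 362.12103238572143, 'cx': 259.3137397647828, 'cy': 185.14307562289957, 'position': array([ 374.18338768,    8.9263616 , 1432.08578447]), 'orientation': array([ 0.71601889, -0.69459821,  0.05481278, -0.04296322])}
```

View pics/scene0.png

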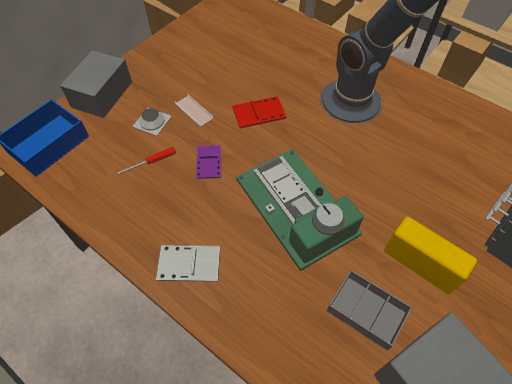

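View pics/top0.png

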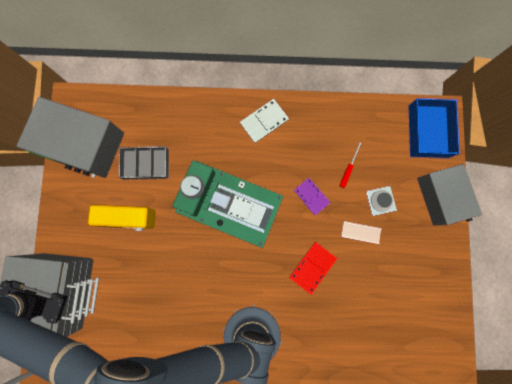

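```bash
cat > h.py <<'E'
import numpy as np, cv2
from scipy.spatial.transform import Rotation as R
from rig import imaging
def pts(n,d):
    c=imaging.camera_info(n); v,u=np.mgrid[0:d.shape[0],0:d.shape[1]]
    P=np.stack([(u-c['cx'])/c['fx']*d,(v-c['cy'])/c['fy']*d,d],-1)
    return P@R.from_quat(c['orientation']).as_matrix().T+c['position']
def ray(n,uv,z):
    c=imaging.camera_info(n); uv=np.atleast_2d(uv).astype(float)
    D=np.c_[(uv[:,0]-c['cx'])/c['fx'],(uv[:,1]-c['cy'])/c['fy'],np.ones(len(uv))]@R.from_quat(c['orientation']).as_matrix().T
    t=(z-c['position'][2])/D[:,2]; return c['position']+D*t[:,None]
E
python3 - <<'E'
from h import *
for n in("scene","top"):
    p=cv2.imread(f"pics/{n}0.png"); d=np.load(f"{n}0.npy"); W=pts(n,d)
    hsv=cv2.cvtColor(p,cv2.COLOR_BGR2HSV)
    m=cv2.inRange(hsv,(60,80,30),(90,255,255))
    m=cv2.morphologyEx(m,cv2.MORPH_OPEN,np.ones((2,2)))
    k,l,s,c=cv2.connectedComponentsWithStats(m); i=1+np.argmax(s[1:,4]); print(n,s[i])
    mm=(l==i)&(abs(W[...,2]-20)<6)
    print("z med",np.median(W[mm][:,2]))
    q=W[mm][:,:2].astype(np.float32); r=cv2.minAreaRect(q); print(r); print(cv2.boxPoints(r))
    hd=(l==i)&(W[...,2]>100); print("head mean",W[hd].mean(0), hd.sum())
    x,y,w,h=s[i][:4]; cr=p[max(0,y-8):y+h+8,x-8:x+w+8]; print("crop org",x-8,y-8,cr.shape)
    f=5 if n=="top" else 4
    cv2.imwrite(f"pics/{n}_crop.png",cv2.resize(cr,None,fx=f,fy=f,interpolation=cv2.INTER_CUBIC))
E
```

```text
scene [ 241  170  121  100 1517]
z med 20.005270720735552
((498.9772033691406, 107.06565856933594), (364.9651794433594, 215.10511779785156), 69.97079467773438)
[[ 335.4295    -27.543396]
 [ 537.52466  -101.216705]
 [ 662.5249    241.67471 ]
 [ 460.42975   315.34802 ]]
head mean [810.467591   269.93211738 517.93207658] 10
crop org 233 162 (116, 137, 3)
top [ 174  162  109   86 3015]
z med 20.085629378147473
((491.41253662109375, 100.71693420410156), (361.7725830078125, 214.01234436035156), 69.61497497558594)
[[ 328.10025   -31.567856]
 [ 528.70966  -106.11415 ]
 [ 654.72485   233.00172 ]
 [ 454.11542   307.54803 ]]
head mean [532.11104515 222.88084848 151.87982312] 693
crop org 166 154 (102, 125, 3)
```

View pics/top_crop.png

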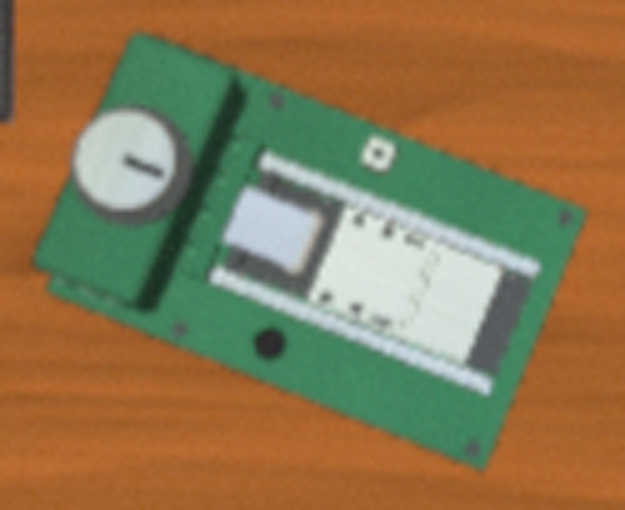

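View pics/scene_crop.png

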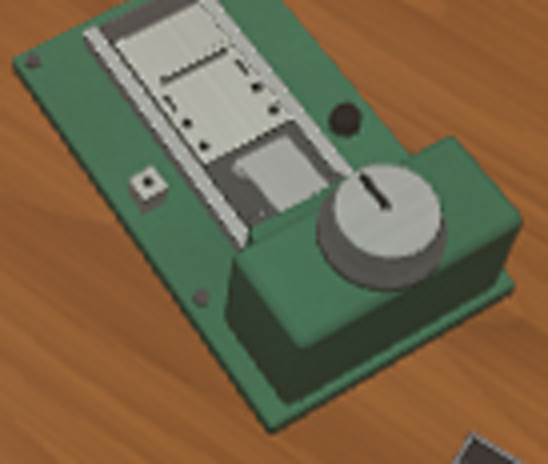

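```bash
python3 - <<'E'
from h import *
def cent(n,lo,hi,z,box=None):
    p=cv2.imread(f"pics/{n}0.png"); hsv=cv2.cvtColor(p,cv2.COLOR_BGR2HSV); m=cv2.inRange(hsv,lo,hi)
    k,l,s,c=cv2.connectedComponentsWithStats(m); i=1+np.argmax(s[1:,4])
    cs,_=cv2.findContours((l==i).astype(np.uint8),0,2)
    q=ray(n,cs[0][:,0],z)[:,:2].astype(np.float32); r=cv2.minAreaRect(q)
    return np.round(r[0],1),np.round(r[1],1),round(r[2],1)
for n in("scene","top"):
    print(n,"purple",cent(n,(125,80,30),(160,255,255),8))
    print(n,"red",cent(n,(0,200,100),(6,255,255),8))
E
python3 - <<'E'
# contour of the stand, side line fits
from h import *
for n in("scene","top"):
    p=cv2.imread(f"pics/{n}0.png"); hsv=cv2.cvtColor(p,cv2.COLOR_BGR2HSV)
    m=cv2.inRange(hsv,(60,80,30),(90,255,255))
    k,l,s,c=cv2.connectedComponentsWithStats(m); i=1+np.argmax(s[1:,4])
    cs,_=cv2.findContours((l==i).astype(np.uint8),0,1); c=max(cs,key=len)[:,0]
    P=ray(n,c,20)[:,:2]; a=np.deg2rad(69.8); ey=np.array([np.cos(a),np.sin(a)]); ex=np.array([ey[1],-ey[0]])
    S=np.c_[P@ex,P@ey]
    # histogram of coords
    for nm,v,o in(("x",S[:,0],S[:,1]),("y",S[:,1],S[:,0])):
        h,e=np.histogram(v,bins=np.arange(v.min()-2,v.max()+4,3)); print(n,nm,[(round(float(e[j]+1.5)),int(h[j])) for j in np.where(h>7)[0]])
E
```

```text
scene purple (array([ 536.8, -221.1]), array([129.7,  77.9]), 41.0)
scene red (array([ 256., -230.]), array([107.7, 173.8]), 54.4)
top purple (array([ 535.9, -220.5]), array([129.9,  78.6]), 41.1)
top red (array([ 258.4, -228.3]), array([107.4, 173.2]), 54.4)
scene x [(414, 8), (423, 9), (426, 8), (429, 11), (432, 12), (483, 28), (486, 56), (516, 8), (522, 15), (525, 15), (534, 13), (537, 72), (540, 14)]
scene y [(86, 15), (89, 49), (92, 8), (314, 12), (317, 15), (410, 8), (413, 17), (446, 38), (449, 23), (452, 56)]
top x [(320, 14), (323, 71), (389, 8), (533, 69), (536, 16)]
top y [(86, 13), (89, 37), (467, 21), (470, 9)]
```

Run:
```python
from h import *
a=np.deg2rad(69.8); ey=np.array([np.cos(a),np.sin(a)]); ex=np.array([ey[1],-ey[0]])
for n in("top","scene"):
    d=np.load(f"{n}0.npy"); W=pts(n,d); x=W[...,:2]@ex-429; y=W[...,:2]@ey-271; z=W[...,2]
    for nm,lo,hi in(("head",105,140),("bridge",68,78),("rail",36.5,39.5)):
        m=(abs(x)<115)&(y>-190)&(y<200)&(z>lo)&(z<hi)
        if nm!="head": m&=(abs(x)<60)
        if nm!='rail' : print(n,nm,m.sum(),np.percentile(y[m],[0,2,10,50,90,98,100]).round(1) if m.sum() else 0)
    m=(abs(x)<25)&(y>-190)&(y<110)
    yy=y[m];zz=z[m]
    for b in range(-188,110,4):
        k=(yy>=b)&(yy<b+4)
        if k.any(): print(b+2,np.round(np.median(zz[k]),1),end=' | ')
    print()
```

```text
top head 894 [ 91.1  92.6  96.  127.6 167.6 174.6 178.3]
top bridge 139 [62.5 63.3 65.  73.4 92.  92.8 93. ]
-186 17.0 | -182 18.9 | -178 19.7 | -174 18.8 | -170 19.8 | -166 33.5 | -162 34.4 | -158 34.7 | -154 35.1 | -150 33.7 | -146 33.3 | -142 42.5 | -138 40.1 | -134 43.1 | -130 42.2 | -126 41.1 | -122 41.9 | -118 43.9 | -114 43.5 | -110 42.2 | -106 41.7 | -102 43.7 | -98 42.8 | -94 41.7 | -90 55.4 | -86 43.7 | -82 42.6 | -78 43.4 | -74 40.7 | -70 41.1 | -66 41.3 | -62 41.8 | -58 43.1 | -54 41.1 | -50 42.5 | -46 41.0 | -42 41.3 | -38 42.6 | -34 42.9 | -30 41.5 | -26 41.1 | -22 44.1 | -18 41.7 | -14 43.3 | -10 33.5 | -6 34.5 | -2 36.8 | 2 50.0 | 6 51.4 | 10 53.1 | 14 53.8 | 18 53.5 | 22 52.0 | 26 54.7 | 30 54.5 | 34 54.1 | 38 54.9 | 42 55.4 | 46 56.6 | 50 56.3 | 54 58.9 | 58 56.7 | 62 60.4 | 66 70.4 | 70 71.8 | 74 70.8 | 78 73.1 | 82 71.6 | 90 23.2 | 94 84.8 | 98 130.8 | 102 146.7 | 106 156.6 | 110 162.1 | 
scene head 1514 [ 93.5  97.5 106.  149.  176.9 178.7 179.9]
scene bridge 129 [ 64.3  64.7  66.   72.1 178.3 178.9 179.2]
-186 18.5 | -182 20.7 | -178 20.8 | -174 23.9 | -166 32.7 | -162 34.1 | -158 34.2 | -154 34.1 | -150 33.7 | -146 36.5 | -142 41.1 | -138 41.3 | -134 41.9 | -130 43.1 | -126 42.2 | -122 42.6 | -118 42.9 | -114 43.5 | -110 41.9 | -106 42.2 | -102 42.6 | -98 46.1 | -90 56.1 | -86 50.2 | -82 42.3 | -78 42.2 | -74 42.7 | -70 43.9 | -66 42.1 | -62 42.7 | -58 42.2 | -54 42.1 | -50 41.4 | -46 42.9 | -42 42.7 | -38 41.8 | -34 42.3 | -30 42.9 | -26 41.3 | -22 41.8 | -18 42.5 | -14 40.8 | -10 35.8 | -6 33.6 | -2 46.7 | 2 48.9 | 6 51.5 | 10 52.8 | 14 53.3 | 18 54.1 | 22 53.7 | 26 53.6 | 30 54.2 | 34 54.2 | 38 55.5 | 42 55.8 | 46 56.7 | 50 56.6 | 54 57.2 | 58 57.6 | 62 62.7 | 66 71.9 | 70 72.0 | 74 73.1 | 94 131.7 | 98 130.6 | 102 155.1 | 106 158.6 | 110 158.5 |
```

Call:
{"api": "carry_out", "payload": {"motion": "0 0 0 0 0 0.2133 1;0 0 0 0 0 0.2133 1;0 0 0 0 0 0.2133 1;0 0 0 0 0 0.2133 1;0 0 0 0 0 0.2133 1;0 0 0 0 0 0.2133 1;0 0 0 0 0 0.2133 1;0 0 0 0 0 0.2133 1;0 0 0 0 0 0.2133 1;0 0 0 0 0 0.2133 1", "squeeze": 20}}

```text
clock: 1.35
tool_pos: [165.3, 654.1, 222.0]
eef_rot: [0.822, 0.57, -0.0, 0.0]
ft_force: [-0.1, 0.4, 0.7]
gripper_width: 0.021
```

Call:
{"api": "carry_out", "payload": {"motion": "-0.14 0.28 0 0 0 0 1;-0.14 0.28 0 0 0 0 1;-0.14 0.28 0 0 0 0 1;-0.14 0.28 0 0 0 0 1;-0.14 0.28 0 0 0 0 1;-0.14 0.28 0 0 0 0 1;-0.14 0.28 0 0 0 0 1;-0.14 0.28 0 0 0 0 1"}}

```text
clock: 2.35
tool_pos: [423.6, 379.5, 222.3]
eef_rot: [0.82, 0.572, -0.0, -0.0]
ft_force: [-0.2, 0.8, 0.0]
gripper_width: 0.004
```

Call:
{"api": "carry_out", "payload": {"motion": "-0.252 0.12 0 0 0 0 1;-0.252 0.12 0 0 0 0 1;-0.252 0.12 0 0 0 0 1;-0.252 0.12 0 0 0 0 1;-0.252 0.12 0 0 0 0 1;-0.252 0.12 0 0 0 0 1;-0.252 0.12 0 0 0 0 1;-0.252 0.12 0 0 0 0 1;-0.252 0.12 0 0 0 0 1;0 0 0 0 0 0 1"}}

```text
clock: 3.6
tool_pos: [457.3, 2.3, 222.5]
eef_rot: [0.822, 0.57, -0.0, 0.0]
ft_force: [-0.6, 0.6, -0.2]
gripper_width: 0.001
```

Call:
{"api": "carry_out", "payload": {"motion": "0 0 0.25 0 0 0 1;0 0 0.25 0 0 0 1;0 0 0.25 0 0 0 1;0 0 0.2 0 0 0 1;0 0 0 0 0 0 1;0 0 0 0 0 0 1"}}

```text
clock: 4.35
tool_pos: [458.3, 6.1, 80.8]
eef_rot: [0.82, 0.572, 0.001, 0.0]
ft_force: [-0.2, -0.2, -0.1]
gripper_width: 0.011
```

Run:
```python
from rig import sense
from h import *
for n in("scene","top"):
    p,d=imaging.read_camera(n); cv2.imwrite(f"pics/{n}1.png",p); np.save(f"{n}1.npy",d)
    x,y=(233,140) if n=="scene" else (166,150)
    cr=p[y:y+120,x:x+140]; cv2.imwrite(f"pics/{n}1_crop.png",cv2.resize(cr,None,fx=5,fy=5,interpolation=cv2.INTER_CUBIC))
s=sense(); print(s['clock'],s['tool_pos'],s['ft_force'],s['joint_positions'].round(2))
```

```text
4.45 [458.66404035   5.99783144  81.2415665 ] [ 0.36459217 -0.0829056   0.35669435] [-0.6   0.35  0.6   2.2  -0.32  0.67 -0.13]
```

View pics/scene1_crop.png

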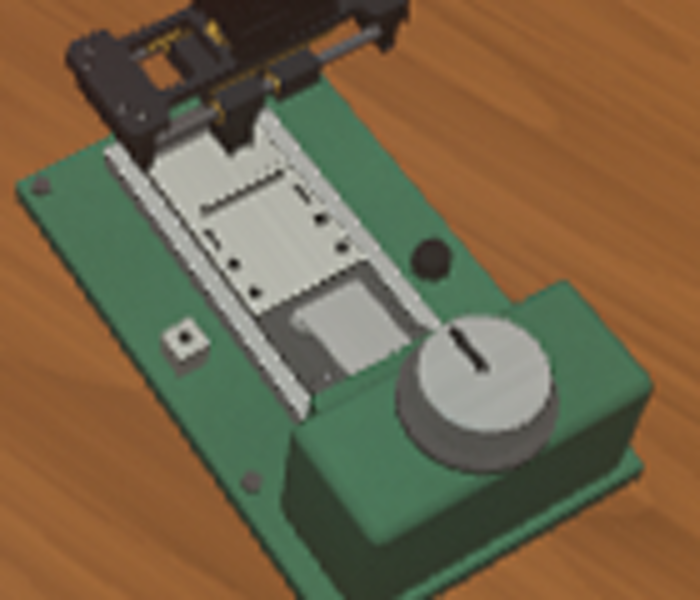

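View pics/top1_crop.png

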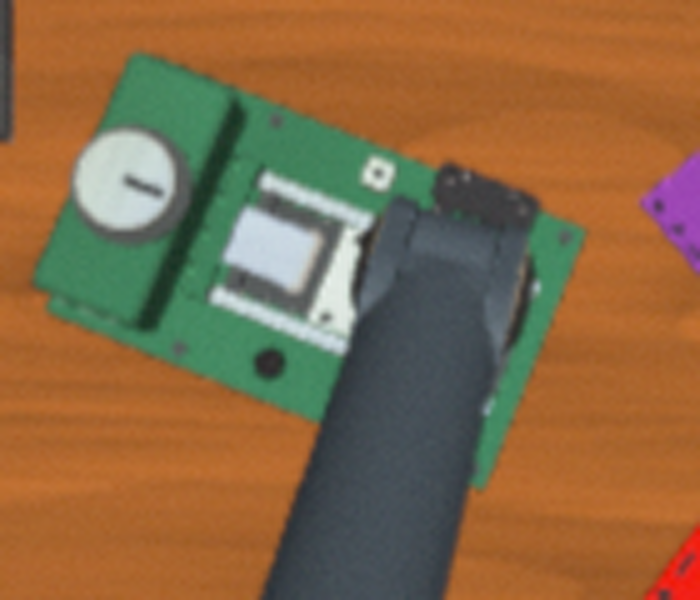

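Run:
```python
from h import *
print(ray("scene",[[233+232/5,140+153/5],[233+255/5,140+140/5]],81))
```

```text
[[465.77390791  15.13751646  81.        ]
 [449.1809187   20.31109531  81.        ]]
```

Call:
{"api": "carry_out", "payload": {"motion": "-0.013 0 0.1 0 0 0 1;0 0 0.1 0 0 0 1;0 0 0.02 0 0 0 1;0 0 0 0 0 0 1;0 0 0 0 0 0 1"}}

```text
clock: 5.08
tool_pos: [457.2, 3.7, 47.2]
eef_rot: [0.82, 0.572, 0.0, 0.0]
ft_force: [0.5, -0.6, -0.5]
gripper_width: 0.005
```

Call:
{"api": "carry_out", "payload": {"motion": "0 0 0.02 0 0 0 1;0 0 0.02 0 0 0 1;0 0 0 0 0 0 1"}}

```text
clock: 5.45
tool_pos: [457.2, 3.9, 41.2]
eef_rot: [0.82, 0.572, 0.0, -0.0]
ft_force: [-0.7, 1.3, 5.3]
gripper_width: 0.004
```

Call:
{"api": "carry_out", "payload": {"motion": "0 0 0.02 0 0 0 1;0 0 0 0 0 0 1"}}

```text
clock: 5.7
tool_pos: [457.2, 3.9, 38.5]
eef_rot: [0.82, 0.572, 0.0, -0.0]
ft_force: [-2.0, -0.3, 8.4]
gripper_width: 0.006
```

Call:
{"api": "carry_out", "payload": {"motion": "0 0 0.02 0 0 0 1;0 0 0 0 0 0 1"}}

```text
clock: 5.95
tool_pos: [457.2, 3.9, 35.7]
eef_rot: [0.82, 0.572, 0.0, -0.0]
ft_force: [-2.9, 1.4, 11.5]
gripper_width: 0.003
```

Call:
{"api": "carry_out", "payload": {"motion": "0 0 0.02 0 0 0 1;0 0 0 0 0 0 1"}}

```text
clock: 6.2
tool_pos: [457.2, 3.9, 34.2]
eef_rot: [0.82, 0.572, 0.001, -0.001]
ft_force: [-8.3, 1.1, 31.1]
gripper_width: 0.009
```

Call:
{"api": "carry_out", "payload": {"motion": "0 0 0.015 0 0 0 1;0 0 0 0 0 0 1"}}

```text
clock: 6.45
tool_pos: [457.3, 3.9, 33.9]
eef_rot: [0.82, 0.572, 0.001, -0.002]
ft_force: [-14.5, 0.2, 57.3]
gripper_width: 0.002
```

Call:
{"api": "carry_out", "payload": {"motion": "0 0 -0.009 0 0 0 1;0.02 0 0 0 0 0 1;0.02 0 0 0 0 0 1;0.02 0 0 0 0 0 1;0 0 0 0 0 0 1"}}

```text
clock: 7.08
tool_pos: [457.3, 4.2, 34.0]
eef_rot: [0.822, 0.57, -0.003, 0.001]
ft_force: [-16.5, -19.1, 49.3]
gripper_width: 0.006
```

Call:
{"api": "carry_out", "payload": {"motion": "0.02 0 0 0 0 0 1;0.02 0 0 0 0 0 1;0 0 0 0 0 0 1"}}

```text
clock: 7.45
tool_pos: [460.2, 8.1, 34.1]
eef_rot: [0.822, 0.569, -0.003, 0.002]
ft_force: [-15.3, -22.5, 47.5]
gripper_width: 0.005
```

Call:
{"api": "carry_out", "payload": {"motion": "0.02 0 -0.007 0 0 0 1;0.02 0 0 0 0 0 1;0.02 0 0 0 0 0 1;0.02 0 0 0 0 0 1;0 0 0 0 0 0 1"}}

```text
clock: 8.07
tool_pos: [466.1, 22.0, 34.2]
eef_rot: [0.822, 0.57, -0.001, 0.002]
ft_force: [-7.8, -15.8, 28.2]
gripper_width: 0.007
```

```bash
cat > look.py <<'E'
from rig import sense
from h import *
import sys
p,d=imaging.read_camera("scene"); k=sys.argv[1]
cv2.imwrite(f"pics/s{k}.png",cv2.resize(p[140:260,233:373],None,fx=5,fy=5,interpolation=cv2.INTER_CUBIC))
s=sense(); q=s['tool_pos'][:2]-[492,95]; print(s['clock'],"stand xy",q@[.9385,-.3453],q@[.3453,.9385],s['tool_pos'][2],s['ft_force'])
E
python3 look.py 2
```

```text
8.125 stand xy 0.910714947727359 -77.40527594409541 34.223734082416684 [ -7.86986809 -16.80062077  29.46701756]
```

View pics/s2.png

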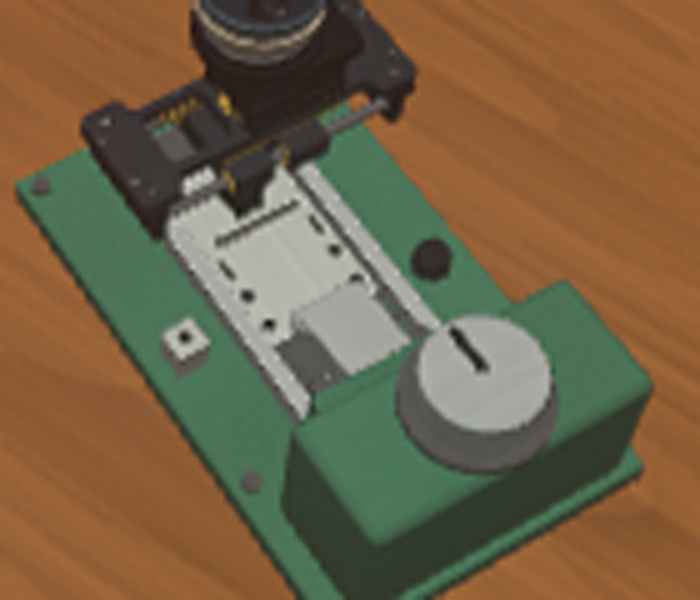

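Call:
{"api": "carry_out", "payload": {"motion": "0.02 0 0.003 0 0 0 1;0.02 0 0 0 0 0 1;0.02 0 0 0 0 0 1;0.02 0 0 0 0 0 1;0 0 0 0 0 0 1"}}

```text
clock: 8.75
tool_pos: [469.5, 31.1, 34.2]
eef_rot: [0.822, 0.57, -0.002, 0.003]
ft_force: [-11.1, -22.4, 37.1]
gripper_width: 0.006
```

Call:
{"api": "carry_out", "payload": {"motion": "0.02 0 0.001 0 0 0 1;0.02 0 0 0 0 0 1;0.02 0 0 0 0 0 1;0.02 0 0 0 0 0 1;0 0 0 0 0 0 1"}}

```text
clock: 9.38
tool_pos: [473.6, 42.0, 34.2]
eef_rot: [0.822, 0.569, -0.003, 0.003]
ft_force: [-10.9, -21.6, 38.1]
gripper_width: 0.002
```

```bash
python3 look.py 3
```

```text
9.425 stand xy 0.9933373216501042 -56.08168541060004 34.169808099111975 [-10.6121311  -21.52920422  37.26742077]
```

View pics/s3.png

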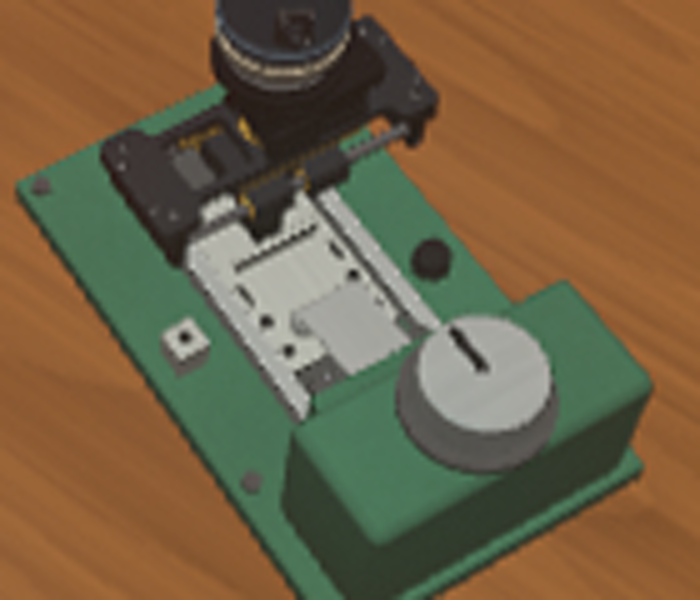

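Call:
{"api": "carry_out", "payload": {"motion": "0.02 0 0 0 0 0 1;0.02 0 0 0 0 0 1;0.02 0 0 0 0 0 1;0.02 0 0 0 0 0 1;0 0 0 0 0 0 1"}}

```text
clock: 10.05
tool_pos: [477.8, 53.5, 34.2]
eef_rot: [0.822, 0.57, -0.003, 0.003]
ft_force: [-10.6, -21.0, 37.6]
gripper_width: 0.006
```

Call:
{"api": "carry_out", "payload": {"motion": "0.02 0 0 0 0 0 1;0.02 0 0 0 0 0 1;0 0 0 0 0 0 1"}}

```text
clock: 10.42
tool_pos: [479.7, 58.3, 34.2]
eef_rot: [0.822, 0.569, -0.003, 0.003]
ft_force: [-12.2, -22.8, 38.6]
gripper_width: 0.006
```

```bash
python3 look.py 4
```

```text
10.475 stand xy 1.148627523562353 -38.64116621504158 34.15905131793839 [-10.25083075 -23.28223321  37.09988807]
```

View pics/s4.png

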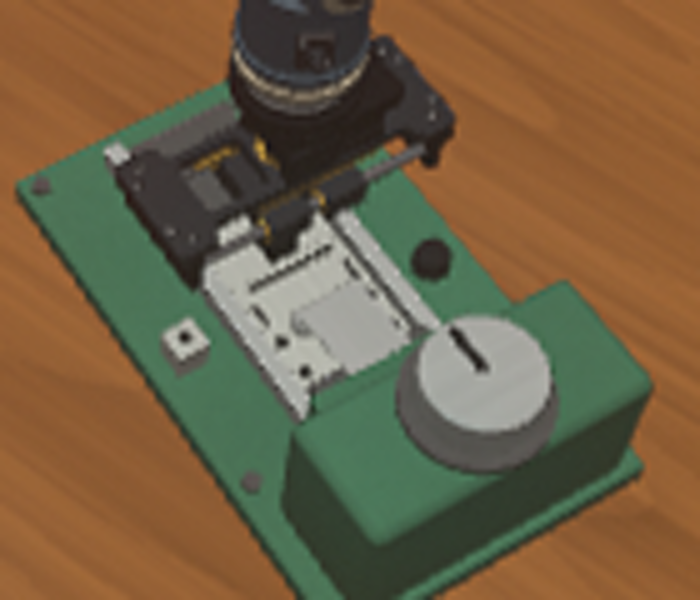

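Call:
{"api": "carry_out", "payload": {"motion": "0.014 0 0 0 0 0 1;0.014 0 0 0 0 0 1;0 0 0 0 0 0 1"}}

```text
clock: 10.85
tool_pos: [481.2, 60.9, 34.1]
eef_rot: [0.822, 0.569, -0.003, 0.003]
ft_force: [-10.5, -25.8, 38.0]
gripper_width: 0.007
```

Call:
{"api": "carry_out", "payload": {"motion": "0.014 0 0 0 0 0 1;0.014 0 0 0 0 0 1;0 0 0 0 0 0 1"}}

```text
clock: 11.22
tool_pos: [482.6, 63.7, 34.2]
eef_rot: [0.822, 0.569, -0.004, 0.004]
ft_force: [-11.6, -27.9, 38.5]
gripper_width: 0.005
```

```bash
python3 look.py 5
```

```text
11.275 stand xy 2.0320217590917746 -32.60246223412352 34.1647704508824 [-11.32715118 -27.51444109  39.44739907]
```

View pics/s5.png

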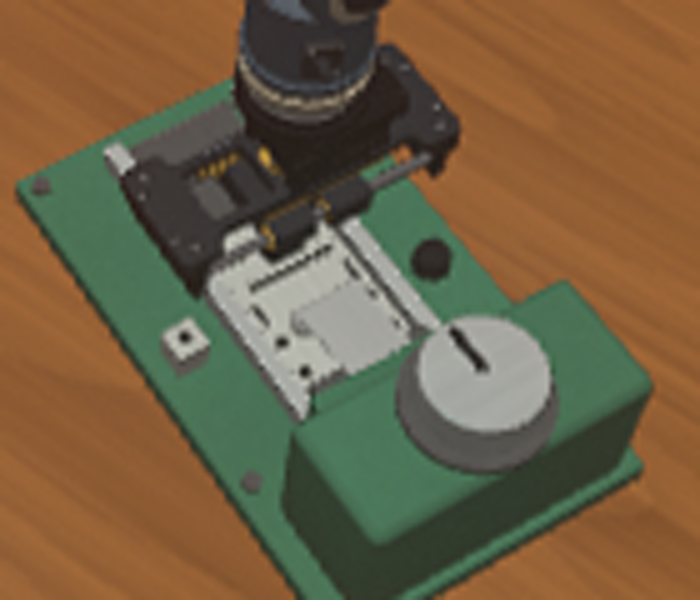

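Call:
{"api": "carry_out", "payload": {"motion": "0.012 0 0 0 0 0 1;0.012 0 0 0 0 0 1;0 0 0 0 0 0 1"}}

```text
clock: 11.65
tool_pos: [482.6, 63.8, 34.2]
eef_rot: [0.823, 0.568, -0.006, 0.005]
ft_force: [-13.8, -34.8, 42.2]
gripper_width: 0.004
```

```bash
python3 look.py 6
```

```text
11.7 stand xy 1.982963765219988 -32.541763116767584 34.1566080704727 [-15.52758088 -35.56922437  43.34695727]
```

Call:
{"api": "carry_out", "payload": {"motion": "0.012 0 0 0 0 0 1;0 0 0 0 0 0 1"}}

```text
clock: 11.95
tool_pos: [482.6, 63.8, 34.2]
eef_rot: [0.823, 0.568, -0.007, 0.005]
ft_force: [-15.4, -38.2, 44.8]
gripper_width: 0.005
```

```bash
python3 look.py 7
```

```text
12.0 stand xy 1.9698290758618524 -32.50204837996464 34.154786201283386 [-14.88270124 -38.51593801  45.35852335]
```

View pics/s7.png

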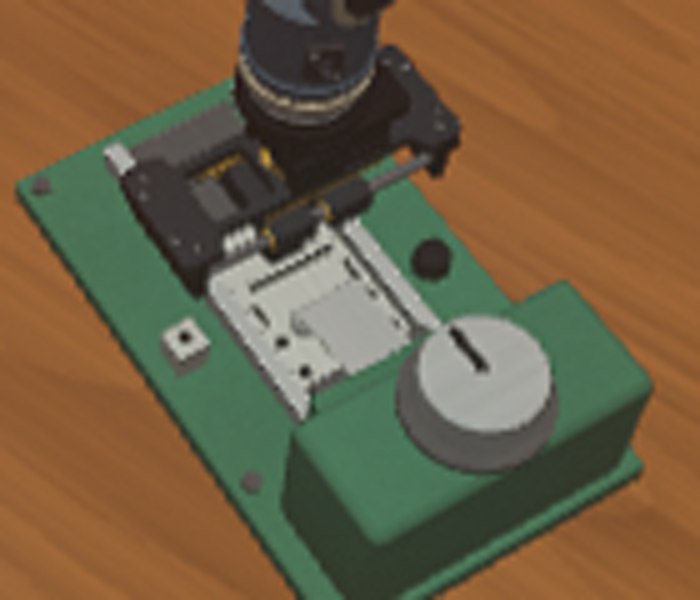

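Call:
{"api": "carry_out", "payload": {"motion": "-0.013 0 0 0 0 0 1;0 0 0 0 0 0 1"}}

```text
clock: 12.25
tool_pos: [482.7, 63.8, 34.2]
eef_rot: [0.823, 0.568, -0.006, 0.005]
ft_force: [-13.8, -35.5, 42.6]
gripper_width: 0.008
```

Call:
{"api": "carry_out", "payload": {"motion": "-0.013 0 0 0 0 0 1;0 0 0 0 0 0 1"}}

```text
clock: 12.5
tool_pos: [482.6, 63.7, 34.2]
eef_rot: [0.823, 0.568, -0.005, 0.004]
ft_force: [-12.8, -30.9, 40.6]
gripper_width: 0.005
```

Call:
{"api": "carry_out", "payload": {"motion": "-0.02 0 0 0 0 0 1;-0.02 0 0 0 0 0 1;-0.01 0 0 0 0 0 1;0 0 0 0 0 0 1"}}

```text
clock: 13.0
tool_pos: [482.6, 63.6, 34.2]
eef_rot: [0.822, 0.57, -0.001, 0.003]
ft_force: [-6.6, -15.7, 30.9]
gripper_width: 0.002
```

Call:
{"api": "carry_out", "payload": {"motion": "-0.012 0 0 0 0 0 1;-0.012 0 0 0 0 0 1;0 0 0 0 0 0 1"}}

```text
clock: 13.38
tool_pos: [482.6, 63.5, 34.3]
eef_rot: [0.821, 0.571, 0.001, 0.002]
ft_force: [-4.1, -9.2, 27.0]
gripper_width: 0.007
```

Now lift straight off, gradually.

Call:
{"api": "carry_out", "payload": {"motion": "-0.006 0 -0.01 0 0 0 1;0 0 -0.01 0 0 0 1;0 0 0 0 0 0 1"}}

```text
clock: 13.75
tool_pos: [482.5, 63.5, 35.8]
eef_rot: [0.821, 0.571, 0.001, 0.003]
ft_force: [1.7, -6.8, 7.7]
gripper_width: 0.009
```

Call:
{"api": "carry_out", "payload": {"motion": "0 0 -0.02 0 0 0 1;0 0 -0.02 0 0 0 1;0 0 0 0 0 0 1"}}

```text
clock: 14.12
tool_pos: [480.4, 64.3, 40.6]
eef_rot: [0.821, 0.572, -0.0, 0.001]
ft_force: [1.1, -6.0, 0.7]
gripper_width: -0.001
```

```bash
python3 look.py 8
```

```text
14.175 stand xy -0.26084971171321647 -32.77875418127831 40.59722896285942 [ 0.75500658 -5.51892945 -0.29430416]
```

Call:
{"api": "carry_out", "payload": {"motion": "-0.01 0 -0.012 0 0 0 1;-0.02 0 -0.01 0 0 0 1;-0.02 0 -0.01 0 0 0 1;0 0 0 0 0 0 1"}}

```text
clock: 14.68
tool_pos: [477.4, 59.6, 45.5]
eef_rot: [0.82, 0.572, 0.0, -0.0]
ft_force: [0.7, 0.1, -0.4]
gripper_width: 0.003
```

Call:
{"api": "carry_out", "payload": {"motion": "0 0 -0.1 0 0 0 1;0 0 -0.25 0 0 0 1;0 0 -0.35 0 0 0 1;0 0 -0.35 0 0 0 1;-0.2 -0.3 0 0 0 0 1;-0.2 -0.3 0 0 0 0 1;-0.1 -0.3 0 0 0 0 1;0 -0.3 0 0 0 0 1;0 0 0 0 0 0 1;0 0 0 0 0 0 1"}}

```text
clock: 15.92
tool_pos: [283.6, 51.2, 203.6]
eef_rot: [0.82, 0.572, 0.001, -0.0]
ft_force: [1.2, -0.0, 0.3]
gripper_width: 0.007
```

```bash
python3 look.py 9
python3 - <<'E'
from h import *
a=np.deg2rad(69.8); ey=np.array([np.cos(a),np.sin(a)]); ex=np.array([ey[1],-ey[0]])
for n in("top","scene"):
    p,d=imaging.read_camera(n); cv2.imwrite(f"pics/{n}9.png",p); W=pts(n,d); x=W[...,:2]@ex-429; y=W[...,:2]@ey-259; z=W[...,2]
    m=(abs(x)<25)&(y>-190)&(y<110)
    for b in range(-100,90,3):
        k=m&(y>=b)&(y<b+3)
        if k.any(): print(b+1.5,np.round(np.median(z[k]),1),end=' | ')
    print()
    for lo,hi in((-40,-31),(31,40)):
        k0=(x>lo)&(x<hi); print("side",lo,[(b,float(np.round(np.median(z[k0&(y>=b)&(y<b+4)]),1))) for b in range(24,76,4) if (k0&(y>=b)&(y<b+4)).any()])
E
```

```text
15.975 stand xy -180.24083868500804 -113.05784878870473 203.5015733725112 [ 0.16235077  0.116665   -0.0961318 ]
-98.5 31.5 | -95.5 30.6 | -92.5 31.8 | -89.5 32.3 | -86.5 31.7 | -83.5 30.3 | -80.5 31.1 | -77.5 32.0 | -74.5 31.2 | -71.5 38.7 | -68.5 38.8 | -65.5 39.5 | -62.5 38.5 | -59.5 39.9 | -56.5 40.7 | -53.5 39.8 | -50.5 38.1 | -47.5 40.0 | -44.5 39.4 | -41.5 39.1 | -38.5 39.7 | -35.5 37.6 | -32.5 38.4 | -29.5 39.0 | -26.5 40.6 | -23.5 41.4 | -20.5 52.3 | -17.5 50.8 | -14.5 40.6 | -11.5 38.5 | -8.5 38.9 | -5.5 40.8 | -2.5 40.8 | 0.5 39.3 | 3.5 38.4 | 6.5 38.8 | 9.5 49.3 | 12.5 56.8 | 15.5 55.6 | 18.5 58.0 | 21.5 57.0 | 24.5 57.2 | 27.5 58.0 | 30.5 59.1 | 33.5 54.9 | 36.5 55.7 | 39.5 56.3 | 42.5 58.9 | 45.5 58.0 | 48.5 56.1 | 51.5 57.5 | 54.5 59.3 | 57.5 58.9 | 60.5 58.9 | 63.5 58.8 | 66.5 56.7 | 69.5 55.7 | 72.5 59.1 | 75.5 65.8 | 78.5 70.8 | 81.5 69.6 | 84.5 71.6 | 87.5 72.9 | 90.5 72.1 | 
side -40 [(24, 40.6), (28, 42.2), (32, 37.5), (36, 38.8), (40, 38.8), (44, 40.0), (48, 39.1), (52, 40.2), (56, 41.8), (60, 45.6), (64, 44.0), (72, 20.9)]
side 31 [(24, 37.3), (28, 38.9), (32, 3
[... 455 characters left out ...]
5 52.5 | -17.5 47.8 | -14.5 40.6 | -11.5 38.9 | -8.5 39.3 | -5.5 39.2 | -2.5 41.3 | 0.5 39.1 | 3.5 40.1 | 6.5 41.0 | 12.5 52.6 | 15.5 55.6 | 18.5 56.5 | 21.5 57.3 | 24.5 57.5 | 27.5 56.7 | 30.5 57.6 | 33.5 55.3 | 36.5 57.9 | 39.5 58.2 | 42.5 58.0 | 45.5 57.6 | 48.5 57.9 | 51.5 57.5 | 54.5 58.7 | 57.5 59.0 | 60.5 58.0 | 63.5 58.1 | 66.5 58.1 | 69.5 58.9 | 72.5 61.8 | 75.5 71.8 | 78.5 71.6 | 81.5 71.8 | 84.5 73.9 | 87.5 71.9 | 
side -40 [(24, 39.9), (28, 37.5), (32, 41.7), (36, 41.2), (40, 38.4), (44, 37.8), (48, 38.1), (52, 39.0), (56, 46.3), (60, 42.3)]
side 31 [(24, 38.6), (28, 37.6), (32, 37.8), (36, 39.3), (40, 37.6), (44, 39.5), (48, 38.5), (52, 39.9), (56, 45.8), (60, 45.2), (64, 48.2)]
```

View pics/s9.png

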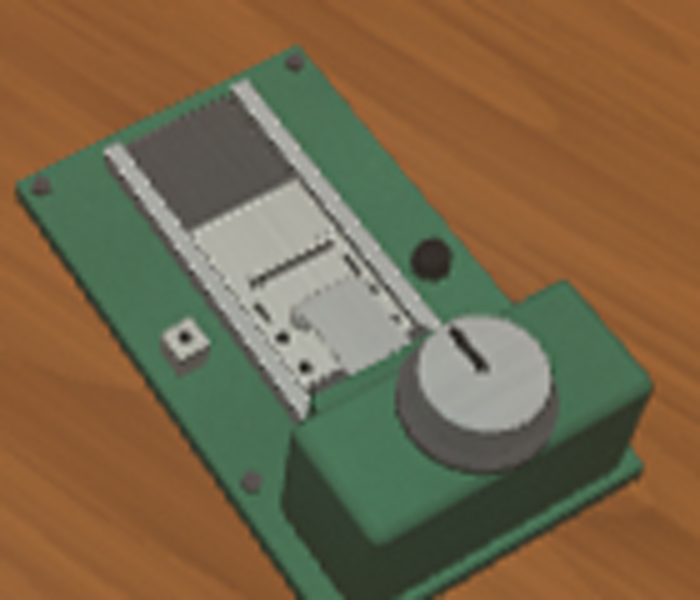

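View pics/top9.png

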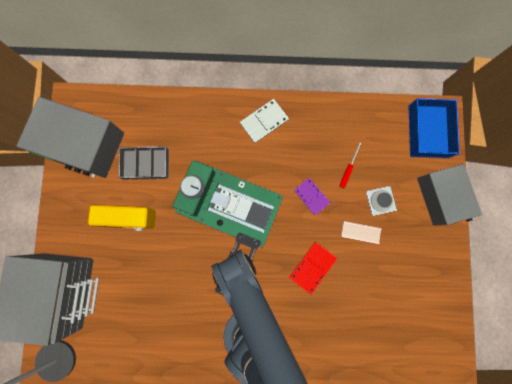

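Run:
```python
from h import *
a=np.deg2rad(69.8); ey=np.array([np.cos(a),np.sin(a)]); ex=np.array([ey[1],-ey[0]])
def edge(pic,n,z,y0,y1,k=None):
    g=cv2.GaussianBlur(cv2.cvtColor(pic,cv2.COLOR_BGR2GRAY),(0,0),.5).astype(np.float32)
    c=imaging.camera_info(n); Rm=R.from_quat(c['orientation']).as_matrix(); out=[]
    for x in np.arange(-28,29,4):
        ys=np.arange(y0,y1,.25); P=np.c_[np.outer(np.full(len(ys),429+x),ex)+np.outer(ys+259,ey),np.full(len(ys),z)]
        q=(P-c['position'])@Rm; u=q[:,0]/q[:,2]*c['fx']+c['cx']; v=q[:,1]/q[:,2]*c['fy']+c['cy']
        s=cv2.remap(g,u[None].astype(np.float32),v[None].astype(np.float32),1)[0]
        out.append(ys[np.argmax(np.abs(np.gradient(s)))])
    return np.median(out),np.std(out)
for n in("scene","top"):
    a0=cv2.imread(f"pics/{n}0.png"); a9=cv2.imread(f"pics/{n}9.png")
    print(n,"start rear",edge(a0,n,42,-142,-122),"end rear",edge(a9,n,39,-84,-60), "bed rear", edge(a9,n,33,-165,-145))
```

```text
scene start rear (np.float64(-130.0), np.float64(0.6810938913900851)) end rear (np.float64(-72.75), np.float64(0.9046177830074607)) bed rear (np.float64(-155.25), np.float64(1.168569876197207))
top start rear (np.float64(-130.25), np.float64(0.8797095480264431)) end rear (np.float64(-72.75), np.float64(0.673712764380258)) bed rear (np.float64(-153.0), np.float64(2.553537850817089))
```

```bash
python3 -c "
from rig import hand_in; print(hand_in())"
```

```text
the job is handed in; nothing more can be done
None
```

The tray is home against the end stop as far as the cameras can tell, and I handed the job in with the arm clear. The last clock reading before hand-in was about 16 s of the 38 s allowed.

**Pressing and sliding:** I pressed behind the flange with closed fingertips until the bed bottomed out, with the tip at z = 34 mm. The downward force peaked at about 57 N. I then slid the tray under the drag spring with 28–50 N held on it. It stopped against the end stop, and the fingers slid on over the plate to the flange. A further push of about 41 N sideways moved nothing.

**Release:** I eased off the sideways push first, then lifted straight up and moved clear.

**Last checks:**
- **Position:** both cameras put the tray's rear edge at stand y ≈ -72.75 mm, against -72 mm when home. The 0.75 mm difference is within the calibration error. The depth readings showed no gap at the stop. The front edge itself is partly hidden by the head, so the rear edge is the better evidence.
- **Height:** the tray top sits at about 39 mm, with the spring nose resting on it, lifted about 4–5 mm.
- **Contact and bystanders:** the wrist force is near zero. By eye, the other objects look unmoved in the final pictures.

One reading I could not explain: there was a sideways force of up to 14 N during the first press, before any sliding. It eased when I reduced the downward force.

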